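# Push the bare sleeve out of the tube carrier

## Robot

A 6-joint arm with a two-finger parallel gripper is mounted at the origin on the work surface. World frame = base frame: x ahead of the robot, y to its left, z up, the work surface at z = 0. Lengths are in mm, angles in rad, forces in N, time in s.
With the tool pointing down it reaches from about 350 to 925 mm from the base axis. Payload 6.4 kg.
Tool frame: the origin (TCP) lies at the very end of the fingers, on their centre line; the grasp point (between the pads) lies manip.hold_point_z behind it (manip.hold_point_z is the distance from the TCP to the grasp point, in mm); z points along the fingers, y is the line along which they close (so a half turn about z gives the same grasp; the last joint's range is limited). The gripper opens to 85 mm and grips with 20 to 120 N. Pads are 22 mm wide; open, the fingers measure 114 mm over their backs; the gripper's body (76 mm by 85 mm) begins 54 mm behind the grasp point. The pads swing forward as they close: fully open they stand 13 mm farther back than shut.
Start: joints at [-1.446, 0.245, 1.558, -0, 1.339, -0.174], TCP at [191.348, -621.209, 231.29] pointing down, gripper open.
Joint ranges: [-3.13, 3.13], [-1.02, 2.26], [0.13, 2.54], [-0.95, 4.09], [0.21, 2.88], [-2.74, 2.74]. Speed limits (rad/s): [2.57, 2.57, 3.14, 3.14, 3.14, 3.14].

## Interface

Orientations are given as a 3x3 rotation matrix whose columns are the frame's x, y, z axes.
In Python, from bench import manip, optics, order gives the robot as it stands.
- The arm moves only by the tool jog_arm, never from a script. Its argument "rows" is a list of rows, each a list of 2 entries, a list of its own where there are three numbers: the shift along the tool's x, y, z in m, then the turn about the tool's z in degrees. In form: [[[dx, dy, dz], roll], ...]. A call has 1 to 8 rows; each row shifts and turns the commanded pose from where the row before left it, along the tool's axes as they then stand; what a row does not reach is not made up. A row lasts 1/10 s, in which the tool goes at most 50 mm and 8.59 degrees, less where a joint would pass 70% of its speed; a pose out of reach is approached as far as the arm can. A call with a gripper value outside its range is refused whole. "hand" is the opening, from -1 (shut) to 1 (fully open), set as the call begins (left out, the last holds). The fingers move at their own pace and stop on an object; "force" is the grip in N (left out, the last holds). Time passes only in rows, so rows that do not move let the fingers close. It gives the time, the measured TCP pose, the force, the opening and the grip force at its end, in the units of the state.
- manip.get_obs(): the state, without advancing time (a new reading comes with each control period).
- optics.camera(name): name is "scene" or "top" or "wrist"; returns a dict with "pixels" (420x560x3 uint8, blue, green, red), "vertical_fov" (degrees; the focal length in pixels is half the picture's height over the tangent of half this angle, whatever the lens; pixels are square), "cx", "cy" (the principal point, pixels), "R" (3x3) and "t" (3): a world point X has camera coordinates R X + t. Camera axes: x right, y down, z forward; pixel columns grow to the right and rows downward; lengths in mm; the calibration is good to about 2 mm. A picture is of the moment at which its call begins. There is no depth.
- order.sign_off(): hands the job in; it is judged then, once.
The state is a dict: "clock": time; "qpos": joint angles; "joint_vel": joint speeds; "tau": joint torques, N m; "eef_pos": TCP position; "eef_rot": TCP orientation; "contact_force": force on the tool from outside, world axes, zero at the start; "wrist_torque": the same for the moment, N m; "opening": finger opening in mm; "grasp_force": force on a finger pad.
Only numpy, scipy, OpenCV 4.12 (cv2) and the standard library are available. Lean on these libraries where they do the work, as an engineer would, in place of code of your own. Each camera call takes 0.05 s, during which the arm holds its last target. There are 200 camera calls.

## Task

One bore of the white tube carrier holds a bare grey sleeve with no tube in it. Take the thicker of the two push rods from the wooden stand, put it into that bore from above and push the sleeve down and out, so that it drops into the tray below. Leave the rod standing in that bore with its collar resting on the carrier, and do not disturb the other sleeve, which holds a tube.

Things in the scene. Friction and masses are not known exactly. Their poses are not given: they have to be found in the camera images.
- carrier: Fixed white carrier: block 80 x 200 x 45 mm, top 113 mm, underside 68 mm above the table, over a 140 x 210 mm tray (floor 4 mm, rim 22 mm). Three vertical through bores, 43 mm wide, at x = 0, y = -60, 0, +60 mm. Middle bore empty; one outer bore holds the bare sleeve, the other the sleeve with a tube. Origin on the table under the block's middle; z up, y along the row.
- sleeve_mid (a point): Middle of the bare grey sleeve: ring 40 mm wide, 40 mm long, 14 mm hole along its z axis, 50 g. Starts upright in an outer bore, top 3 mm below the carrier's top (middle 90 mm above the table). Rubber strips in the bore hold it by friction (a push of a few newtons moves it); pushed until its top is about 35 mm below the carrier's top, it falls. A loose sleeve lying elsewhere is not meant.
- rod_grip (a point): Handle middle of the thick steel rod, 0.2-0.35 kg. Round, z up: shaft 28 mm thick, 60 mm long, bevelled foot 20 mm wide; collar 64 mm wide, 6 mm thick; handle 28 mm thick, 60 mm tall. This point: 96 mm above the foot, 36 mm above the collar's underside. Starts hung by its collar in a fixed plywood stand 80 x 210 x 85 mm; a thin rod (handle 16 mm, same height) hangs 110 mm away in the same stand.
- tubed_mid (a point): Middle of the other grey sleeve, 40 mm wide and 40 mm long, with a capped tube standing in it that rises 32 mm above the carrier's top. It sits upright in the other outer bore, held in the same way, and stays there.
Things that resemble listed ones, but are neither listed nor needed, are in the scene too. Leave any yellow look-alike of the part that bears sleeve_mid alone. What is shaped like the part that bears rod_grip but yellow is not meant.

How it is judged:
By the outcome, as a careful person would: the job done as asked, in the order asked, and still so for the second after the job is handed in, with the robot touching nothing.
It also fails if it takes over 40 s, if anything falls off the work surface, if the arm or the gripper's body presses on something with over 40 N, if the wrist force passes 120 N, or if a joint passes its speed limit or range.

## Working session

There is one attempt and no reset: what is moved stays moved. The work goes in short steps, Python scripts to look and compute and a tool call to move; the robot and the scene stay as the last step left them, time stands still between calls to the robot, and variables do not carry over. Pictures are saved under pics/ and viewed, at most 10 in all, crops included, and the job is handed in when it is done.

Besides the shell and the picture viewer there is one more tool, called after "Emit:" as name([rows], argument=value, ...), one row to a line, values as JSON. jog_arm: Moves the arm, as the interface text tells. Its arguments: {"type":"object","properties":{"rows":{"type":"array","items":{"type":"array"}},"hand":{"type":"number"},"force":{"type":"number"}},"required":["rows"]}

```bash
mkdir -p pics; ls; cat > h.py <<'E'
import numpy as np, cv2
from bench import manip, optics, order
def cam(n,save=None):
    c=optics.camera(n); c['img']=np.array(c['pixels'],np.uint8)
    c['f']=c['img'].shape[0]/2/np.tan(np.radians(c['vertical_fov'])/2)
    c['R']=np.array(c['R']);c['t']=np.array(c['t'])
    if save: cv2.imwrite('pics/'+save+'.png',c['img']); np.savez('pics/'+save+'.npz',**{k:c[k] for k in('img','f','R','t','cx','cy')})
    return c
def load(s): return dict(np.load('pics/'+s+'.npz'))
def plane(c,u,v,z):
    d=c['R'].T@np.array([(u-c['cx'])/c['f'],(v-c['cy'])/c['f'],1]); o=-c['R'].T@c['t']
    return o+d*(z-o[2])/d[2]
def proj(c,X):
    p=c['R']@np.array(X,float)+c['t']; return p[:2]/p[2]*c['f']+[c['cx'],c['cy']]
E
python3 - <<'E'
from h import *
print(manip.hold_point_z)
a=cam('scene','s1');b=cam('top','t1')
for c in(a,b): print(-c['R'].T@c['t'],c['f'],c['R'][2])
o=manip.get_obs();print(o['eef_rot'],o['opening'],o['clock'])
cv2.imwrite('pics/st1.png',cv2.resize(np.vstack([a['img'],b['img']]),None,fx=.7,fy=.7))
E
```

```text
pics
18.700000000000003
[1145.65247306 -281.70343581  685.10814054] 399.1469363602373 [-0.69284795  0.30687767 -0.65252419]
[ 445.90345863   -5.79015942 1172.45895594] 522.3856536117964 [ 0.04397418 -0.00464103 -0.99902189]
[[ 9.55684732e-01  2.94391986e-01 -2.25508879e-04]
 [ 2.94391908e-01 -9.55683111e-01  1.78764030e-03]
 [ 3.10751950e-04 -1.77480853e-03 -9.99998377e-01]] 85.57156354127345 0.1
```

View pics/t1.png

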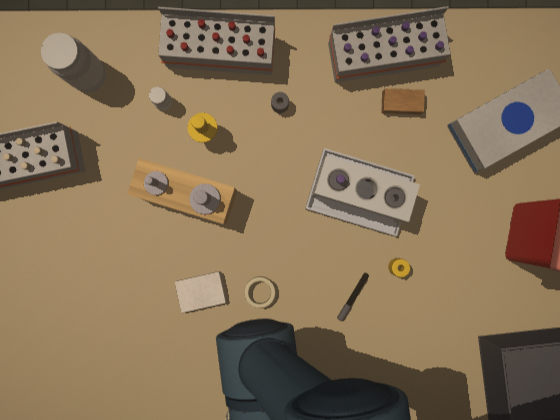

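View pics/s1.png

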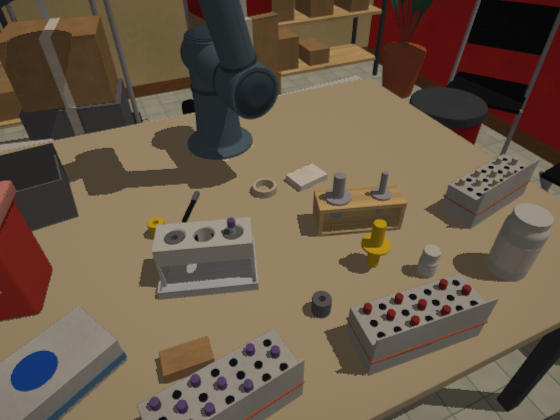

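The top view shows the carrier with bores at about (339,180) (purple-capped tube), (367,188) (empty) and (395,197) (bare sleeve). The stand holds the thick rod at (205,198) and the thin rod at (156,183). The yellow rod (202,127), yellow ring (401,268) and loose sleeve (280,102) are not meant. I'll confirm this in one crop and measure.

```bash
python3 - <<'E'
from h import *
b=load('t1');s=load('s1')
x=cv2.resize(b['img'][140:240,120:240],None,fx=3.3,fy=3.3,interpolation=cv2.INTER_CUBIC)
y=cv2.resize(b['img'][140:240,305:425],None,fx=3.3,fy=3.3,interpolation=cv2.INTER_CUBIC)
z=cv2.resize(s['img'][160:250,300:420],None,fx=3.3,fy=3.3,interpolation=cv2.INTER_CUBIC)[:250]
w=cv2.resize(s['img'][210:300,140:260],None,fx=3.3,fy=3.3,interpolation=cv2.INTER_CUBIC)[:250]
cv2.imwrite('pics/crop1.png',np.vstack([np.hstack([x,y]),np.hstack([z,w])]))
for n,(u,v,zz) in dict(tube=(339,180,113),mid=(367,188,113),bare=(395,197,113),thickcollar=(205,198,91),thickcol2=(205,200,91),thin=(156,183,91)).items(): print(n,plane(b,u,v,zz).round(1))
for n,(u,v,zz) in dict(bare=(175,237,113),mid=(204,234,113),thicktop=(340,177,151),thintop=(384,173,151)).items(): print('s',n,plane(s,u,v,zz).round(1))
E
```

```text
tube [ 544.4 -132.1  113. ]
mid [ 527.7 -188.9  113. ]
bare [ 508.9 -245.6  113. ]
thickcollar [511.1 143.6  91. ]
thickcol2 [507.  143.6  91. ]
thin [543.1 245.1  91. ]
s bare [ 515.8 -246.6  113. ]
s mid [ 532.2 -190.   113. ]
s thicktop [520.6 137.7 151. ]
s thintop [549.7 237.5 151. ]
```

View pics/crop1.png

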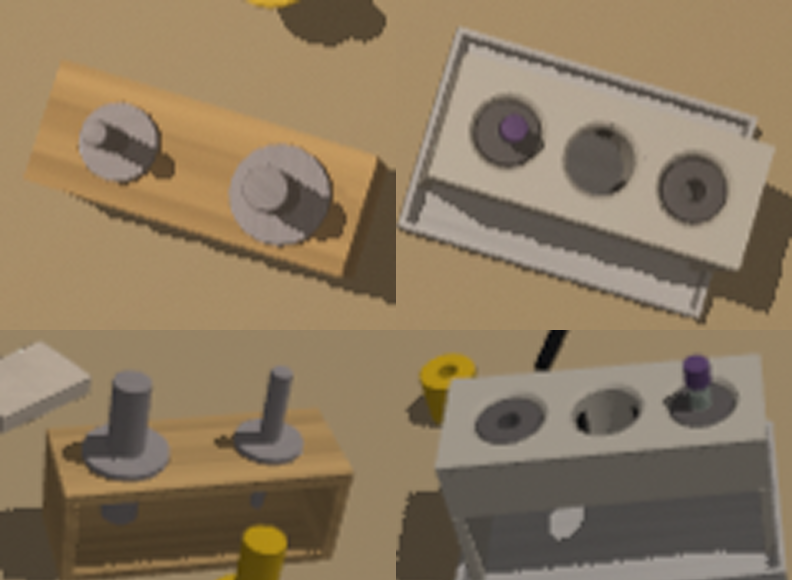

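The crop confirms it. In the stand, the thick handle with the wide collar is at pixel (205,199) and the thin rod is at (156,183). In the carrier, the right-hand bore at (395,197) holds a sleeve with an open hole, and the left one holds the purple-capped tube. Rod at about (510,143), bore at about (510,-246). Distances of 107 and 119 mm agree with the given 110 and 120. Setting out towards the rod.

Emit:
jog_arm([
  [[0.0265,-0.032,0],0],
  [[0.0265,-0.032,0],0],
  [[0.0265,-0.032,0],0],
  [[0.0265,-0.032,0],0],
  [[0.0265,-0.032,0],0],
  [[0.0265,-0.032,0],0],
  [[0.0265,-0.032,0],0],
  [[0.0265,-0.032,0],0],
], hand=1)

```text
clock: 0.9
eef_pos: [318.8, -312.3, 230.9]
eef_rot: [[0.956, 0.294, -0.0], [0.294, -0.956, 0.001], [0.0, -0.001, -1.0]]
contact_force: [0.2, -0.5, 0.2]
opening: 85.2
grasp_force: 0.0
```

Emit:
jog_arm([
  [[0.0265,-0.032,0],0],
  [[0.0265,-0.032,0],0],
  [[0.0265,-0.032,0],0],
  [[0.0265,-0.032,0],0],
  [[0.0265,-0.032,0],0],
  [[0.0265,-0.032,0],0],
  [[0.0265,-0.032,0],0],
  [[0.02,-0.025,0],0],
])

```text
clock: 1.7
eef_pos: [441.9, -13.5, 231.0]
eef_rot: [[0.955, 0.296, -0.0], [0.296, -0.955, 0.0], [-0.0, -0.0, -1.0]]
contact_force: [-0.3, -0.6, -0.4]
opening: 85.3
grasp_force: 0.0
```

Emit:
jog_arm([
  [[0.027,-0.031,0],0],
  [[0.027,-0.031,0],0],
  [[0.027,-0.031,0],0],
  [[0.02,-0.025,0],0],
  [[0,0,0],0],
  [[0,0,0],0],
])

```text
clock: 2.3
eef_pos: [503.1, 127.2, 230.7]
eef_rot: [[0.955, 0.296, -0.001], [0.296, -0.955, -0.0], [-0.001, -0.0, -1.0]]
contact_force: [-0.0, -1.0, -0.6]
opening: 85.4
grasp_force: 0.0
```

```bash
python3 - <<'E'
from h import *
w=cam('wrist','w1'); t=cam('top','t2')
o=manip.get_obs();print(o['eef_pos'],o['qpos'],-w['R'].T@w['t'],w['f'],w['R'][2])
print(proj(w,[510,143,91]),proj(w,[510,143,151]))
E
```

```text
[503.08368209 126.1521216  230.95242425] [ 2.69841136e-02 -6.51435333e-02  1.89041663e+00 -2.74013742e-04
  1.31704581e+00  1.29982121e+00] [577.80029571 150.99455881 372.85445711] 309.10598908906496 [-0.29262126 -0.091459   -0.95184455]
[271.25711516 182.10644657] [267.98803517 200.70611882]
```

View pics/w1.png

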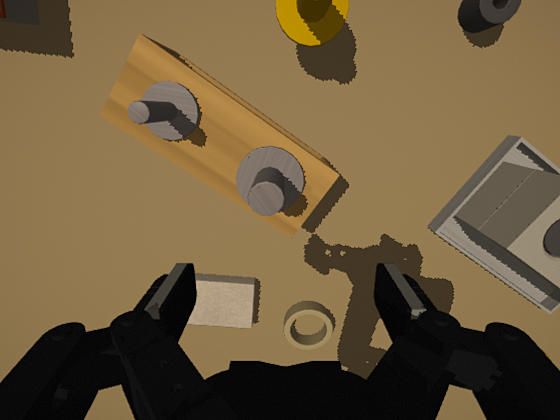

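The wrist view shows the handle top at about (267,200) and the collar at (271,181). My estimate of (510,143) projects to (268,201) and (271,182), so it holds. Moving in over it and down.

Emit:
jog_arm([
  [[0.0115,-0.014,0],0],
  [[0,0,0.03],0],
  [[0,0,0.03],0],
  [[0,0,0],0],
  [[0,0,0],0],
])

```text
clock: 2.9
eef_pos: [510.2, 142.8, 171.6]
eef_rot: [[0.956, 0.293, -0.001], [0.293, -0.956, -0.0], [-0.001, -0.0, -1.0]]
contact_force: [0.0, -0.4, 1.0]
opening: 85.3
grasp_force: 0.0
```

```bash
python3 - <<'E'
from h import *
w=cam('wrist','w2'); g=cv2.medianBlur(cv2.cvtColor(w['img'],cv2.COLOR_BGR2GRAY),3)
o=manip.get_obs();print(o['eef_pos'],o['eef_rot'].round(3) if hasattr(o['eef_rot'],'round') else o['eef_rot'],o['contact_force'])
print(proj(w,[510,143,91]),proj(w,[510,143,151]),proj(w,[524,143,151]),proj(w,[542,143,91]))
E
```

```text
[511.08189037 142.97563884 172.76418866] [[ 0.956  0.293  0.002]
 [ 0.293 -0.956  0.   ]
 [ 0.002  0.    -1.   ]] [ 1.36732969  0.30386737 -0.16247993]
[285.04513199 214.710503  ] [285.20679308 249.12588287] [292.46848493 227.6022255 ] [297.83987174 175.34787598]
```

View pics/w2.png

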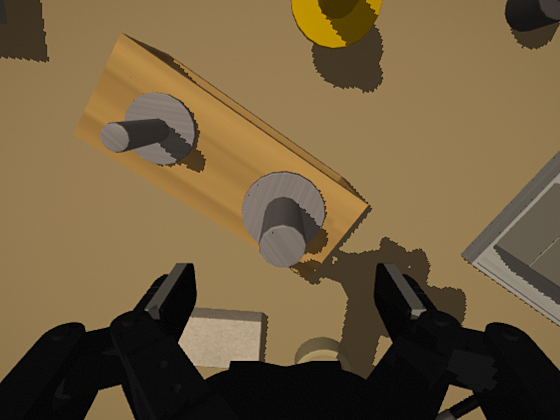

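The close view has the handle top at about (283,245) and the collar at (284,213), against predictions of (285,249) and (285,215). The rod is about 2 mm further along tool x. I'll correct that, descend and grip.

Emit:
jog_arm([
  [[0.002,-0.001,0],0],
  [[0,0,0.025],0],
  [[0,0,0.025],0],
  [[0,0,0.019],0],
  [[0,0,0],0],
  [[0,0,0],0],
])

```text
clock: 3.55
eef_pos: [512.9, 145.2, 103.6]
eef_rot: [[0.956, 0.294, 0.002], [0.294, -0.956, 0.0], [0.002, 0.0, -1.0]]
contact_force: [0.5, -0.1, -0.4]
opening: 85.8
grasp_force: 0.0
```

Emit:
jog_arm([
  [[0,0,0],0],
  [[0,0,0],0],
  [[0,0,0],0],
  [[0,0,0],0],
  [[0,0,0],0],
  [[0,0,0],0],
  [[0,0,0],0],
  [[0,0,0],0],
], hand=-1, force=70)

```text
clock: 4.35
eef_pos: [512.5, 145.1, 103.0]
eef_rot: [[0.956, 0.294, 0.001], [0.294, -0.956, -0.0], [0.001, 0.0, -1.0]]
contact_force: [-0.5, -1.0, 5.0]
opening: 26.5
grasp_force: 68.9
```

Emit:
jog_arm([
  [[0,0,-0.015],0],
  [[0,0,-0.025],0],
  [[0,0,-0.03],0],
  [[0,0,-0.03],0],
  [[0,0,-0.03],0],
  [[0,0,-0.02],0],
  [[0,0,0],0],
])

```text
clock: 5.05
eef_pos: [513.2, 145.4, 255.8]
eef_rot: [[0.956, 0.294, 0.006], [0.294, -0.956, 0.001], [0.006, 0.001, -1.0]]
contact_force: [-0.5, -0.7, -2.5]
opening: 27.0
grasp_force: 69.8
```

Emit:
jog_arm([
  [[-0.006,0.018,0],0],
  [[-0.01,0.032,0],0],
  [[-0.012,0.038,0],0],
  [[-0.012,0.038,0],0],
  [[-0.012,0.038,0],0],
  [[-0.012,0.038,0],0],
  [[-0.012,0.038,0],0],
  [[-0.012,0.038,0],0],
])

```text
clock: 5.85
eef_pos: [508.3, -147.4, 250.1]
eef_rot: [[0.956, 0.294, -0.003], [0.294, -0.956, 0.002], [-0.002, -0.003, -1.0]]
contact_force: [0.5, 0.6, -2.7]
opening: 26.7
grasp_force: 69.9
```

Emit:
jog_arm([
  [[-0.012,0.038,0],0],
  [[-0.01,0.032,0],0],
  [[-0.006,0.018,0],0],
  [[0,0,0],0],
  [[0,0,0],0],
])

```text
clock: 6.35
eef_pos: [508.3, -237.9, 251.0]
eef_rot: [[0.956, 0.294, -0.002], [0.294, -0.956, 0.002], [-0.001, -0.003, -1.0]]
contact_force: [0.5, 0.2, -3.4]
opening: 26.2
grasp_force: 70.0
```

```bash
python3 - <<'E'
from h import *
w=cam('wrist','w3'); t=cam('top','t3'); s=cam('scene','s3')
o=manip.get_obs();print(o['eef_pos'],o['opening'],o['contact_force'])
for c in (w,t,s): print(proj(c,[509,-246,113]))
f=[w['img'],s['img']]
cv2.imwrite('pics/m3.png',cv2.resize(np.hstack([w['img'],s['img'][100:,100:400].copy() if 0 else cv2.resize(s['img'][150:330,80:320],(560,420))]),(800,300)))
E
```

```text
[ 508.85526186 -237.37319405  251.88613615] 26.61012386131724 [ 0.16317655 -0.24637665 -2.55409569]
[294.03103297 196.06849798]
[395.21146246 196.9508393 ]
[174.57069984 234.80913515]
```

View pics/m3.png

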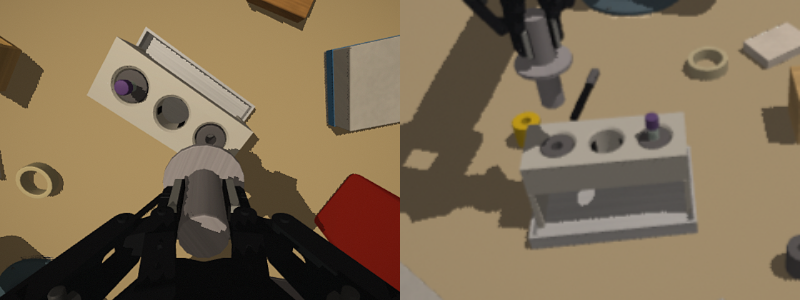

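The wrist picture shows the rod upright in the fingers, with the bare sleeve at about (293,193) full-scale and the tubed one at (181,120). The scene crop shows the rod hanging straight with nothing disturbed. One finer fit of the bore and the rod.

```bash
python3 - <<'E'
from h import *
w=load('w3');t=load('t1');s=load('s1')
def fit(c,guess,z):
    g=cv2.cvtColor(c['img'],cv2.COLOR_BGR2GRAY).astype(int); u,v=map(int,guess)
    m=(g<125).astype(np.uint8)
    n,l,st,ce=cv2.connectedComponentsWithStats(m)
    ids=[i for i in range(1,n) if 60<st[i,4]<6000 and np.hypot(*(ce[i]-guess))<15]
    for i in ids:
        cs=cv2.findContours((l==i).astype(np.uint8),0,1)[0]; k=cv2.convexHull(max(cs,key=cv2.contourArea))
        e=cv2.fitEllipse(k); print(guess,st[i,4],e,plane(c,*e[0],z).round(1))
fit(t,np.array([395,197]),112);fit(s,np.array([175,237]),112);fit(w,np.array([293,194]),112)
X=np.array([508.9,-237.4,251.9])
for dz in(18.7-36,18.7-30,18.7+30,): print(dz,proj(w,X+[0,0,dz]))
cv2.imwrite('pics/z3.png',np.hstack([cv2.resize(w['img'][150:400,180:400],(440,500)),cv2.resize(load('s3')['img'][150:250,120:190],(350,500))]))
print(proj(load('s3'),X+[0,0,18.7-96]),proj(load('s3'),X+[0,0,18.7-36]))
E
```

```text
[395 197] 382 ((394.3876953125, 196.7904052734375), (21.56547737121582, 22.039722442626953), 169.1499786376953) [ 509.4 -244.6  112. ]
[175 237] 254 ((174.37796020507812, 236.89585876464844), (13.780128479003906, 22.504953384399414), 70.74561309814453) [ 513.9 -247.7  112. ]
-17.3 [285.21292996 251.08798142]
-11.3 [285.20745062 255.96517488]
48.7 [285.12189985 332.11441193]
[173.09835967 211.01259437] [167.08064944 186.71162074]
```

View pics/z3.png

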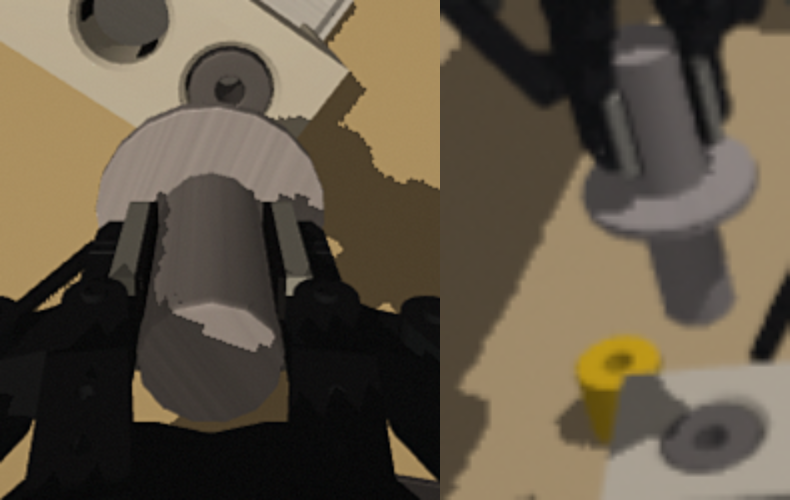

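Handle top (284,330) and foot (172,210) match their predictions to within 1–2 px, so the rod sits centred and straight. Bore taken as (510,-246). Aligning, then lowering the foot to just above the carrier.

Emit:
jog_arm([
  [[-0.0015,0.0085,0],0],
  [[0,0,0.025],0],
  [[0,0,0.025],0],
  [[0,0,0.005],0],
  [[0,0,0],0],
  [[0,0,0],0],
])

```text
clock: 7.1
eef_pos: [510.7, -247.8, 198.8]
eef_rot: [[0.956, 0.295, 0.002], [0.295, -0.956, -0.001], [0.001, 0.002, -1.0]]
contact_force: [-0.1, 0.8, -2.0]
opening: 26.3
grasp_force: 70.0
```

```bash
python3 - <<'E'
from h import *
o=manip.get_obs();print(o['eef_pos'],o['opening'],o['contact_force'])
w=cam('wrist','w4');s=cam('scene','s4')
cv2.imwrite('pics/z4.png',np.hstack([cv2.resize(w['img'][150:400,180:400],(440,500)),cv2.resize(s['img'][180:250,130:180],(357,500))]))
print(proj(s,[510,-246,113]),proj(s,np.array(o['eef_pos'])+[0,0,18.7-96]))
E
```

```text
[ 510.66088681 -247.82096758  198.76742004] 26.31375003485887 [-0.07275515  0.78841697 -1.97711264]
[174.67848726 235.11474562] [173.0999431  232.60179727]
```

View pics/z4.png

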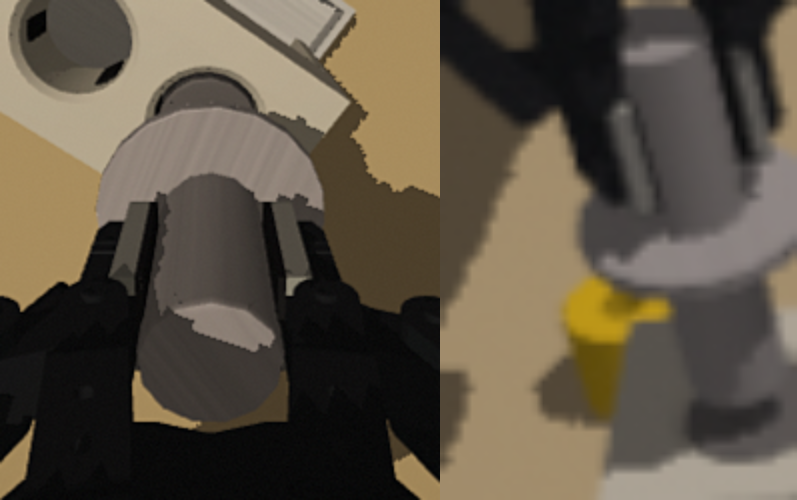

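The foot stands just over the right bore. The bore sits about 1.5 mm to the left in the wrist crop, which agrees with the measured y of -247.8. Correcting that and starting the push.

Emit:
jog_arm([
  [[0,-0.0015,0],0],
  [[0,0,0.006],0],
  [[0,0,0.006],0],
  [[0,0,0.006],0],
  [[0,0,0.005],0],
  [[0,0,0],0],
])

```text
clock: 7.8
eef_pos: [509.4, -245.9, 173.6]
eef_rot: [[0.956, 0.294, -0.0], [0.294, -0.956, 0.0], [-0.0, -0.0, -1.0]]
contact_force: [0.2, -0.1, -2.7]
opening: 26.7
grasp_force: 70.3
```

Emit:
jog_arm([
  [[0,0,0.006],0],
  [[0,0,0.006],0],
  [[0,0,0.006],0],
  [[0,0,0.006],0],
])

```text
clock: 8.2
eef_pos: [509.1, -245.7, 149.3]
eef_rot: [[0.956, 0.294, -0.001], [0.294, -0.956, 0.001], [-0.001, -0.001, -1.0]]
contact_force: [0.2, 0.2, -2.4]
opening: 26.6
grasp_force: 70.5
```

Emit:
jog_arm([
  [[0,0,0.006],0],
  [[0,0,0.005],0],
  [[0,0,0.004],0],
  [[0,0,0],0],
  [[0,0,0],0],
])

```text
clock: 8.7
eef_pos: [509.5, -245.9, 135.2]
eef_rot: [[0.956, 0.294, -0.0], [0.294, -0.956, 0.0], [-0.0, -0.0, -1.0]]
contact_force: [0.8, 0.4, -2.8]
opening: 27.0
grasp_force: 70.5
```

```bash
python3 - <<'E'
from h import *
o=manip.get_obs();print(o['eef_pos'],o['opening'],o['contact_force'])
s=cam('scene','s5');t=cam('top','t5')
cv2.imwrite('pics/z5.png',np.hstack([cv2.resize(s['img'][170:300,130:270],(430,400)),cv2.resize(t['img'][140:240,300:430],(370,400))]))
E
```

```text
[ 509.45507929 -245.89691828  135.18168379] 27.042829293975718 [ 0.76391518  0.4493857  -2.80217827]
```

View pics/z5.png

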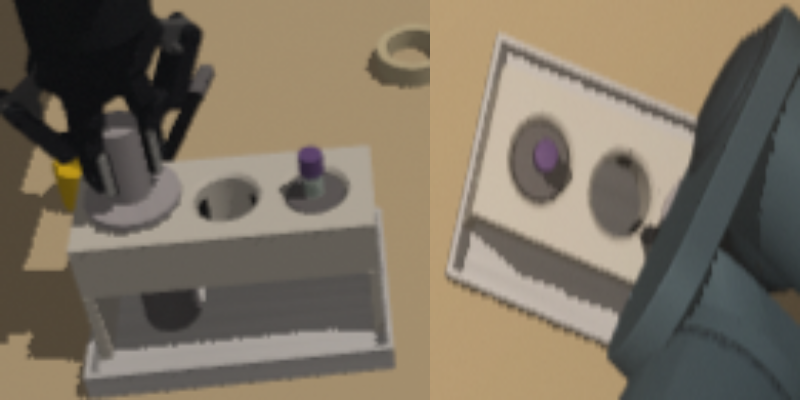

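The scene crop shows the dark sleeve below the carrier at crop (172,310), and the collar just above the bore. The tubed sleeve (crop 318,190) is unmoved. Checking whether the sleeve stands on the tray floor, and lowering the last few millimetres.

```bash
python3 - <<'E'
from h import *
s=load('s5')
a=np.array(-s['R'].T@s['t'])[:2]-[510,-246]; a=a/np.linalg.norm(a)*20
for z in(4,17,44,57): print(z,proj(s,[510,-246,z]),'near rim',proj(s,[510+a[0],-246+a[1],z]))
m=s['img'][260:290,165:205].max(2); print(np.argwhere(m[:,20]<70).ravel()+260, m[:,20])
E
```

```text
4 [183.69039121 270.09997328] near rim [185.34514588 276.52391758]
17 [182.69145554 266.22199235] near rim [184.34606445 272.64537076]
44 [180.55447826 257.92600548] near rim [182.20774322 264.34416653]
57 [179.49438008 253.81058476] near rim [181.14645601 260.22412988]
[265 266 267 268 269 270 271 272 273 274 275 276 277] [ 98  99  97  94  77  46  45  45  45  45  46  45  46  44  45  45  45  58
  84  84  83 105 153 166 164 161 162 163 163 155]
```

Emit:
jog_arm([
  [[0,0,0.0015],0],
  [[0,0,0.0015],0],
  [[0,0,0],0],
  [[0,0,0],0],
])

```text
clock: 9.2
eef_pos: [509.4, -245.9, 132.2]
eef_rot: [[0.956, 0.294, -0.0], [0.294, -0.956, 0.0], [-0.0, -0.0, -1.0]]
contact_force: [-0.3, -0.1, -3.2]
opening: 26.7
grasp_force: 70.5
```

The sleeve's near bottom rim at row 277 fits z=4 (predicted 276.5), so it stands on the tray floor. Seating the collar.

Emit:
jog_arm([
  [[0,0,0.0007],0],
  [[0,0,0.0006],0],
  [[0,0,0],0],
  [[0,0,0],0],
])

```text
clock: 9.6
eef_pos: [509.5, -246.0, 131.1]
eef_rot: [[0.956, 0.294, 0.0], [0.294, -0.956, -0.0], [0.0, 0.0, -1.0]]
contact_force: [-1.1, 0.2, -2.2]
opening: 26.3
grasp_force: 70.5
```

Emit:
jog_arm([
  [[0,0,0.0004],0],
  [[0,0,0],0],
])

```text
clock: 9.8
eef_pos: [509.6, -246.0, 131.1]
eef_rot: [[0.956, 0.294, 0.0], [0.294, -0.956, -0.0], [0.0, 0.0, -1.0]]
contact_force: [-2.1, 1.0, 2.2]
opening: 26.7
grasp_force: 70.5
```

Emit:
jog_arm([
  [[0,0,0],0],
  [[0,0,0],0],
  [[0,0,0],0],
  [[0,0,0],0],
  [[0,0,0],0],
  [[0,0,0],0],
], hand=0.4)

```text
clock: 10.4
eef_pos: [509.5, -245.9, 130.6]
eef_rot: [[0.956, 0.294, 0.0], [0.294, -0.956, -0.0], [0.0, 0.0, -1.0]]
contact_force: [0.7, 0.1, 0.2]
opening: 59.7
grasp_force: 0.0
```

Emit:
jog_arm([
  [[0,0,-0.01],0],
  [[0,0,-0.02],0],
  [[0,0,-0.03],0],
  [[0,0,-0.03],0],
  [[0,0,-0.03],0],
  [[0,0,-0.02],0],
  [[-0.04,0,0],0],
  [[-0.04,0,0],0],
])

```text
clock: 11.2
eef_pos: [432.9, -269.8, 272.5]
eef_rot: [[0.955, 0.296, 0.002], [0.296, -0.955, -0.002], [0.001, 0.003, -1.0]]
contact_force: [-1.2, -0.9, -0.4]
opening: 59.8
grasp_force: 0.0
```

```bash
python3 - <<'E'
from h import *
o=manip.get_obs();print(o['clock'],o['eef_pos'],o['opening'],o['contact_force'])
s=cam('scene','s6')
cv2.imwrite('pics/z6.png',cv2.resize(s['img'][100:310,110:400],(800,580)))
E
```

```text
11.2 [ 432.86648574 -269.79138502  272.4923812 ] 59.762068862977344 [-1.23838632 -0.94587346 -0.3795656 ]
```

View pics/z6.png

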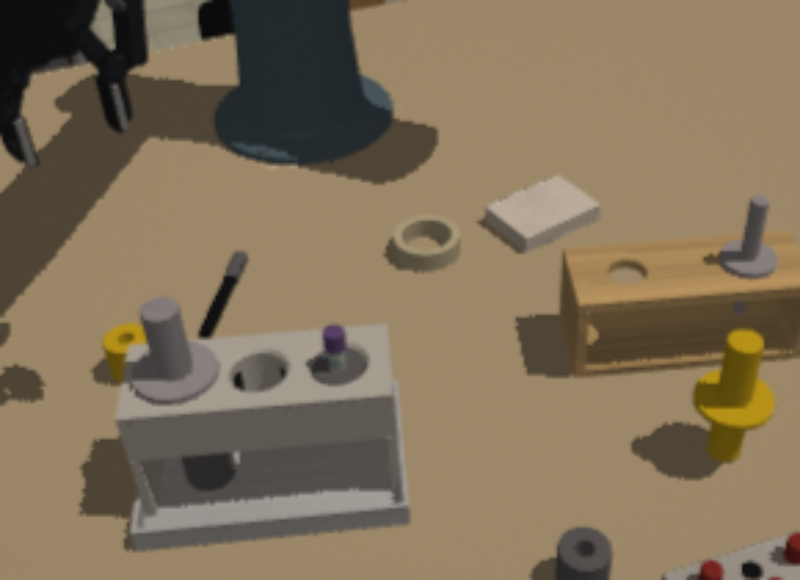

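The rod stands in the bore with its collar flat on the carrier (crop 175,370). The sleeve is in the tray (210,470), the tube and its sleeve are unmoved (338,350), and the gripper is clear. Handing in.

```bash
python3 -c "
from bench import order
print(order.sign_off())"
```

```text
the job is handed in; nothing more can be done
None
```

The job is handed in at about 11 s on the robot's clock: the thick rod pushed the bare sleeve down into the tray and stands in that bore with its collar on the carrier, and the sleeve with the tube was not disturbed.

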